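Put the hammer and the corner square back in the shadow tray

TASK

Put the small brass-headed hammer and the blue L-shaped corner square away in the shadow tray. Each one lies flat on the red floor of the cut-out that has its own outline, and is let go there.

Things in the scene. Friction and masses are not known exactly. Their poses are not given: they have to be found in the camera images.
- hammer_mid (a point): T-shaped small hammer lying flat: dark wood handle 20 mm wide, 22 high, brass head 80 wide across its end; 110 long, 24 high, 0.32 kg. Point: on the handle, half-way along the 110 and half-way up (12 above the underside); grip the handle's sides here. x along the handle to the head (handle x -55 to 37, head 37 to 55), z up. It balances 39 mm headward.
- square_leg (a point): Blue L-shaped corner square lying flat: two legs 96 mm long outside, 22 wide, 24 high, 0.24 kg. Point: on the centre line of one leg, half-way up (12 above the underside); grip this leg's sides here. x along this leg to its free end (leg x -60 to 36, y -11 to 11); the other leg fills x -60 to -38, y up to 85; z up.
- t_home (a point): Fixed T-shaped cut-out with red floor for the hammer, in one of the tray's two 146 mm square plywood blocks; which block varies. Point: where hammer_mid lies, axes alike, when centred; 12 mm above the red floor, 4 above the block's top face (floor 10, top 18 above the bench; 8 deep; 10 mm of room all round the outline).
- l_home (a point): Fixed L-shaped cut-out with red floor for the corner square, in one of the tray's two 146 mm square plywood blocks; which block varies. Point: where square_leg lies, axes alike, when centred; 12 mm above the red floor, 4 above the block's top face (floor 10, top 18 above the bench; 8 deep; 10 mm of room all round the outline).
Not all that is in view belongs to the job. Leave any green or pink look-alike of the part that bears hammer_mid alone.

How it is judged:
By the outcome, as a careful person would: the job done as asked, in the order asked, and still so for the second after the job is handed in, with the robot touching nothing.
It also fails if it takes over 53 s, if anything falls off the work surface, if the arm or the gripper's body presses on something with over 40 N, if the wrist force passes 120 N, or if a joint passes its speed limit or range.

ROBOT

A 6-joint arm with a two-finger parallel gripper is mounted at the origin on the work surface. World frame = base frame: x ahead of the robot, y to its left, z up, the work surface at z = 0. Lengths are in m, angles in rad, forces in N, time in s.
With the tool pointing down it reaches from about 0.35 to 0.875 m from the base axis. Payload 4.2 kg.
Tool frame: the origin (TCP) lies midway between the tips of the shut fingers; the grasp point (between the pads) lies 19 mm behind it; z points along the fingers, x is the direction in which the jaws open and shut, and the axes are right-handed (so a half turn about z gives the same grasp; the last joint's range is limited). The gripper opens to 87 mm and grips with 3 to 60 N. Pads are 19 mm wide; open, the fingers measure 117 mm over their backs; the gripper's body (75 mm by 190 mm) begins 51 mm behind the grasp point.
Start: joints at [-0.922, 0.385, 0.008, 0, -1.194, -0.259], TCP at [0.238, -0.578, 0.223] pointing down, gripper open.
Joint ranges: [-3.14, 3.14], [-1.21, 2.06], [-1.07, 1.41], [-3.16, 2.05], [-2.99, -0.16], [-3.1, 3.1]. Speed limits (rad/s): [2.79, 2.79, 3.14, 3.14, 3.14, 3.14].

INTERFACE

Orientations are given as a unit quaternion [x, y, z, w].
In Python, from cell import bot gives the robot as it stands.
- The arm moves only by the tool move_arm, never from a script. Its argument "motion" is a list of rows, each a list of 5 numbers: the opening, from 0 (shut) to 1 (fully open), then the shift along the tool's x, y, z in mm, then the turn about the tool's z in rad. A call has exactly 10 rows; each row is the pose to reach, as a shift and turn from the pose measured when the call began, along the tool's axes at that moment; what a row does not reach only later rows make up. A row lasts 1/10 s, in which the tool goes at most 50 mm and 8.59 degrees, less where a joint would pass 70% of its speed; a pose out of reach is approached as far as the arm can. A call with a gripper value outside its range is refused whole. The fingers move at their own pace and stop on an object; "grip_force" is the grip in N (left out, the last holds). Time passes only in rows, so rows that repeat a pose let the fingers close, or fill a call up. It gives the time, the measured TCP pose, the force and the opening at its end, in the units of the state.
- bot.read_state(): the state, without advancing time (a new reading comes with each control period).
- bot.grab_frame(name): name is "scene" or "top"; returns (picture, depth): 480x640x3 uint8, blue, green, red; 480x640 float32, m along the optical axis (not along the pixel's ray), 0 where there is no reading.
- bot.get_calibration(name): a dict with "fov_y" (degrees; the focal length in pixels is half the picture's height over the tangent of half this angle, whatever the lens; pixels are square), "cx", "cy" (the principal point, pixels), "T" (4x4, takes a point from camera to world coordinates). Camera axes: x right, y up, looking along -z (the intrinsics and any distortion apply to the point x, -y, -z); pixel columns grow to the right and rows downward; lengths in m; the calibration is good to about 2 mm. A picture is of the moment at which its call begins. get_calibration takes no time and is no camera call.
- bot.close_job(): hands the job in, once; it reports no verdict.
The state is a dict: "time": time; "q": joint angles; "qd": joint speeds; "effort": joint torques, N m; "ee_pos": TCP position; "orientation": TCP orientation; "force": force on the tool from outside, world axes, zero at the start; "ft_torque": the same for the moment, N m; "grip_width": opening from 0.0 (shut) to 1.0 (fully open).
Only numpy, scipy, OpenCV 4.12 (cv2) and the standard library are available. Lean on these libraries where they do the work, as an engineer would, in place of code of your own. Each camera call takes 0.05 s, during which the arm holds its last target.

## Working session

There is one attempt and no reset: what is moved stays moved. The work goes in short steps, Python scripts to look and compute and a tool call to move; the robot and the scene stay as the last step left them, time stands still between calls to the robot, and variables do not carry over. Pictures are saved under pics/ and viewed, and the job is handed in when it is done.

Besides the shell and the picture viewer there is one more tool, called after "Request:" in YAML: its name, and indented under it one key for each argument. move_arm: Moves the arm, as the interface text tells. Its arguments: {"type":"object","properties":{"motion":{"type":"array","items":{"type":"array","items":{"type":"number"}}},"grip_force":{"type":"number"}},"required":["motion"]}

```bash
ls; mkdir -p pics
cat > h.py <<'E'
import numpy as np, cv2
from cell import bot
E
python3 - <<'E'
from h import *
s=bot.read_state(); print(s)
for n in("top","scene"):
    p,d=bot.grab_frame(n); cv2.imwrite(f"pics/{n}0.png",p); np.save(f"pics/{n}0.npy",d); print(n,bot.get_calibration(n), d.min(),d.max())
E
```

```text
pics
{'time': 0.0, 'q': array([-9.22413014e-01,  3.85555759e-01,  6.59629207e-03, -4.99905927e-04,
       -1.19396573e+00, -2.58588870e-01]), 'qd': array([ 1.60545243e-03, -5.58064966e-04, -1.16223689e-03, -4.57131933e-04,
        9.18671536e-05, -3.92918154e-04]), 'effort': array([ 6.79645473e-04, -3.90658486e+01,  1.87407392e+01,  4.21986088e+00,
        1.10988037e-02, -1.98812522e-04]), 'ee_pos': array([ 0.23727792, -0.57755149,  0.22144838]), 'orientation': array([ 5.56853480e-01,  8.30610026e-01,  5.66484771e-04, -9.30637560e-04]), 'force': array([-0.09201463, -0.14411708,  0.25340047]), 'ft_torque': array([-0.00646613,  0.030149  ,  0.03411271]), 'grip_width': 1.001812665657232}
top {'fov_y': 50.32503771229251, 'cx': 316.76380035032844, 'cy': 245.38237360019312, 'T': array([[-0.1001005 ,  0.97261   , -0.20978483,  0.44520402],
       [-0.99495918, -0.099122  ,  0.01520065, -0.04443621],
       [-0.00600998,  0.21024893,  0.97762941,  0.99429716],
       [ 0.        ,  0.        ,  0.        ,  1.        ]])} 0.0 1.9841418
scene {'fov_y': 56.12543556405966, 'cx': 328.8525959436576, 'cy': 235.9759879285657, 'T': array([[ 0.88009828, -0.31295762,  0.35704979,  0.9206342 ],
       [ 0.47438684,  0.6106637 , -0.63407174, -0.58992597],
       [-0.01959976,  0.72742517,  0.68590705,  0.61652303],
       [ 0.        ,  0.        ,  0.        ,  1.        ]])} 0.0 3.1906612
```

View pics/top0.png

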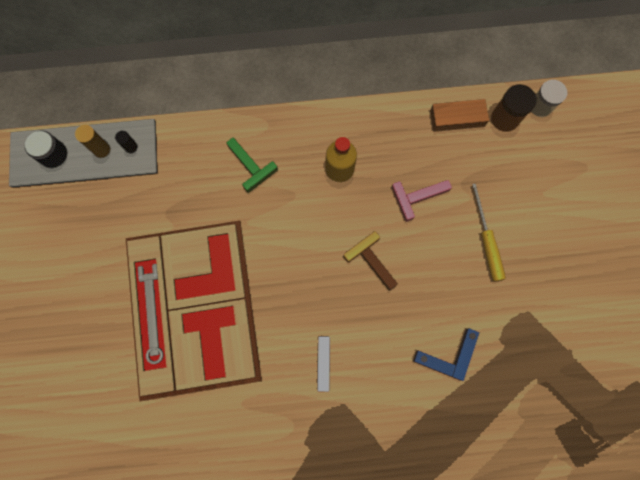

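View pics/scene0.png

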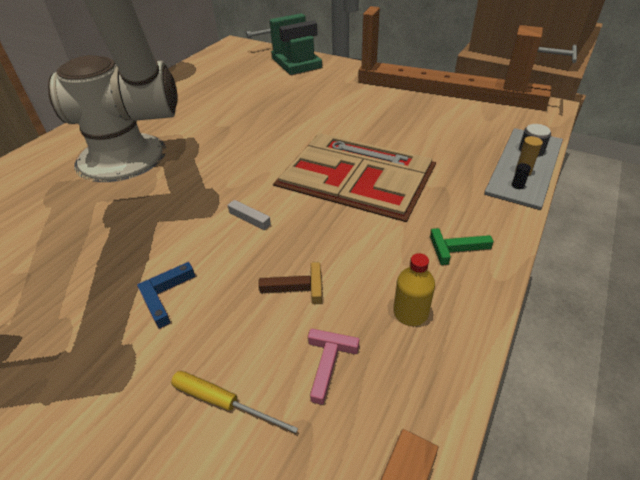

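The top view shows the hammer at about px (370,262), with its head up-left. The blue square has its corner at (460,375) and its x-leg running up to (472,332). The L cut-out is at (210,270) and the T cut-out at (212,340). Next I'll measure them.

```bash
cat >> h.py <<'E'
def K(n):
    c=bot.get_calibration(n); f=240/np.tan(np.radians(c["fov_y"]/2)); return f,c["cx"],c["cy"],c["T"]
def ray(n,uv,z):
    f,cx,cy,T=K(n); uv=np.atleast_2d(uv).astype(float)
    d=np.c_[(uv[:,0]-cx)/f,-(uv[:,1]-cy)/f,-np.ones(len(uv))]@T[:3,:3].T
    o=T[:3,3]; return o+d*((z-o[2])/d[:,2])[:,None]
def dep(n,uv,d):
    f,cx,cy,T=K(n); uv=np.atleast_2d(uv); z=d[uv[:,1],uv[:,0]].astype(float)
    p=np.c_[(uv[:,0]-cx)/f*z,-(uv[:,1]-cy)/f*z,-z]; return p@T[:3,:3].T+T[:3,3]
def proj(n,P):
    f,cx,cy,T=K(n); p=(np.atleast_2d(P)-T[:3,3])@T[:3,:3]; return np.c_[cx-f*p[:,0]/p[:,2],cy+f*p[:,1]/p[:,2]]
def hsv(p): return cv2.cvtColor(p,cv2.COLOR_BGR2HSV)
RNG={"blue":((100,110,40),(125,255,255)),"brass":((20,120,60),(32,255,255)),"wood":((0,60,20),(15,255,110)),"red":((0,200,90),(5,255,255)),"red2":((175,200,90),(180,255,255))}
def mask(p,c): return cv2.inRange(hsv(p),np.array(RNG[c][0],np.uint8),np.array(RNG[c][1],np.uint8))
E
python3 - <<'E'
from h import *
p=cv2.imread("pics/top0.png");d=np.load("pics/top0.npy");H=hsv(p)
for u,v in [(460,365),(430,362),(362,246),(350,254),(380,270),(388,282),(225,270),(210,345),(200,320),(250,340),(230,350),(200,260),(300,300)]:
    print((u,v),H[v,u],dep("top",[[u,v]],d).round(4)[0])
for n in("top","scene"):
  p=cv2.imread(f"pics/{n}0.png")
  for c in RNG:
    m=mask(p,c); k,l,st,ce=cv2.connectedComponentsWithStats(m)
    print(n,c,[(st[i].tolist()) for i in range(1,k) if st[i,4]>80])
E
```

```text
(460, 365) [108 130 104] [ 0.4017 -0.3008  0.0211]
(430, 362) [107 119 101] [ 0.4127 -0.2455  0.0256]
(362, 246) [ 25 150 158] [ 0.6443 -0.1473  0.0192]
(350, 254) [ 25 149 157] [ 0.6295 -0.1216  0.0263]
(380, 270) [ 12 160  89] [ 0.5932 -0.1758  0.0224]
(388, 282) [ 11 159  93] [ 0.5686 -0.188   0.0225]
(225, 270) [  2 201 157] [0.6253 0.1231 0.0119]
(210, 345) [  2 211 155] [0.4849 0.1607 0.0101]
(200, 320) [  2 207 155] [0.5336 0.1768 0.0116]
(250, 340) [ 17 121 105] [0.4867 0.0848 0.0089]
(230, 350) [ 18 116 158] [0.4717 0.1225 0.0163]
(200, 260) [ 17 116 156] [0.6486 0.1691 0.0188]
(300, 300) [ 15 128 158] [ 0.5538 -0.0165 -0.0007]
top blue [[416, 330, 62, 50, 787]]
top brass [[327, 143, 29, 39, 618], [482, 229, 23, 52, 638], [345, 232, 35, 28, 319]]
top wood [[430, 84, 107, 48, 1568], [391, 185, 22, 37, 108], [126, 221, 136, 180, 1784], [361, 248, 36, 43, 524], [164, 279, 8, 68, 101], [508, 314, 22, 17, 89], [295, 321, 345, 159, 11346], [555, 342, 15, 17, 81]]
top red [[175, 235, 59, 64, 1724], [136, 260, 19, 16, 128], [137, 281, 28, 89, 515], [155, 280, 9, 71, 215], [183, 307, 51, 72, 1799]]
top red2 []
scene blue [[138, 263, 56, 64, 1160]]
scene brass [[522, 146, 18, 19, 87], [394, 267, 41, 59, 1855], [171, 371, 66, 40, 1223]]
scene wood [[358, 0, 246, 111, 10349], [0, 41, 47, 94, 835], [57, 55, 57, 24, 637], [157, 145, 19, 22, 110], [273, 162, 163, 60, 1273], [184, 179, 18, 31, 101], [137, 196, 22, 28, 136], [112, 212, 21, 27, 111], [119, 240, 28, 20, 89], [109, 253, 22, 15, 91], [410, 261, 18, 12, 94], [104, 268, 24, 18, 90], [259, 276, 52, 18, 750], [320, 350, 20, 55, 89], [35, 354, 28, 16, 120], [6, 375, 32, 30, 178], [73, 375, 26, 23, 111]]
scene red [[301, 162, 51, 23, 276], [352, 168, 51, 36, 433], [411, 254, 17, 13, 145]]
scene red2 []
```

```bash
cat >> h.py <<'E'
def comp(m,box):
    o=np.zeros_like(m);x,y,w,h=box;o[y:y+h,x:x+w]=m[y:y+h,x:x+w]
    o=cv2.morphologyEx(o,cv2.MORPH_CLOSE,np.ones((3,3)))
    k,l,st,c=cv2.connectedComponentsWithStats(o);i=1+np.argmax(st[1:,4]); return (l==i).astype(np.uint8)*255
def pts(m): v,u=np.nonzero(m); return np.c_[u,v]
def rect(XY): # metres -> centre, dims mm, angles
    r=cv2.minAreaRect((XY*1000).astype(np.float32)); return np.array(r[0])/1000,np.array(r[1]),r[2]
def bbox(XY,th):
    R=np.array([[np.cos(th),-np.sin(th)],[np.sin(th),np.cos(th)]]);q=XY@R;lo,hi=q.min(0),q.max(0)
    return R@((lo+hi)/2),(hi-lo)*1000,R
def pca(XY):
    w,v=np.linalg.eigh(np.cov(XY.T)); return [np.degrees(np.arctan2(v[1,i],v[0,i])) for i in(0,1)],w*1e6
E
python3 - <<'E'
from h import *
B={"top":dict(blue=(405,320,90,70),brass=(342,228,42,36),wood=(355,245,45,48),Lred=(170,228,70,75),Tred=(178,302,60,80)),
"scene":dict(blue=(130,255,70,80),brass=(308,258,18,48),wood=(252,268,62,30),Lred=(345,155,80,55),Tred=(290,152,65,40))}
for n in B:
  p=cv2.imread(f"pics/{n}0.png");vis=p.copy()
  for k,b in B[n].items():
    if 'red' in k:
      H=hsv(p); m=cv2.inRange(H,(0,170,60),(8,255,255))
    elif k=='brass' : m=cv2.inRange(hsv(p),(17,100,60),(32,255,255)) if 0 else mask(p,'brass') if n=='top' else cv2.inRange(hsv(p),(19,135,60),(32,255,255))
    elif k=='blue': m=cv2.inRange(hsv(p),(98,80,25),(128,255,255))
    else: m=mask(p,k)
    m=comp(m,b); z=0.014 if 'red' in k else 0.012
    c,_=cv2.findContours(m,0,2);cv2.drawContours(vis,c,-1,(255,255,0),1)
    XY=ray(n,pts(m),z)[:,:2]; r=rect(XY); print(n,k,m.sum()//255,"rect",r[0].round(4),r[1].round(1),round(r[2],1),"cen",XY.mean(0).round(4),"pca",np.round(pca(XY)[0],1))
  cv2.imwrite(f"pics/{n}_m.png",cv2.resize(vis[200:400,120:500] if n=="top" else vis[140:340,120:440],None,fx=2,fy=2,interpolation=0))
E
```

```text
top blue 904 rect [ 0.4373 -0.283 ] [94.7 93.6] 62.6 cen [ 0.4131 -0.2903] pca [-163.8  106.2]
top brass 319 rect [ 0.6472 -0.1475] [16.9 80.2] 31.6 cen [ 0.6465 -0.1471] pca [-149.1  120.9]
top wood 531 rect [ 0.5975 -0.1745] [92.7 23.7] 31.2 cen [ 0.5973 -0.1748] pca [ -59.3 -149.3]
top Lred 1948 rect [0.6375 0.1667] [113.4 113.6] 3.4 cen [0.6232 0.1517] pca [-132.5  137.5]
top Tred 1974 rect [0.4876 0.1576] [128.2  97.7] 3.4 cen [0.5009 0.1585] pca [ -86.9 -176.9]
scene blue 1248 rect [ 0.434  -0.2808] [ 95.  113.7] 62.3 cen [ 0.4114 -0.2841] pca [-157.5  112.5]
scene brass 385 rect [ 0.6411 -0.1453] [17.4 95.5] 31.3 cen [ 0.6418 -0.1468] pca [-148.6  121.4]
scene wood 787 rect [ 0.5947 -0.1756] [91.1 35.6] 31.1 cen [ 0.595  -0.1754] pca [ -59.2 -149.2]
scene Lred 782 rect [0.6332 0.1664] [112.1 104. ] 3.6 cen [0.6199 0.15  ] pca [-126.7  143.3]
scene Tred 597 rect [0.4832 0.1585] [124.4  88.3] 3.0 cen [0.5013 0.1582] pca [ -87.4 -177.4]
```

View pics/top_m.png

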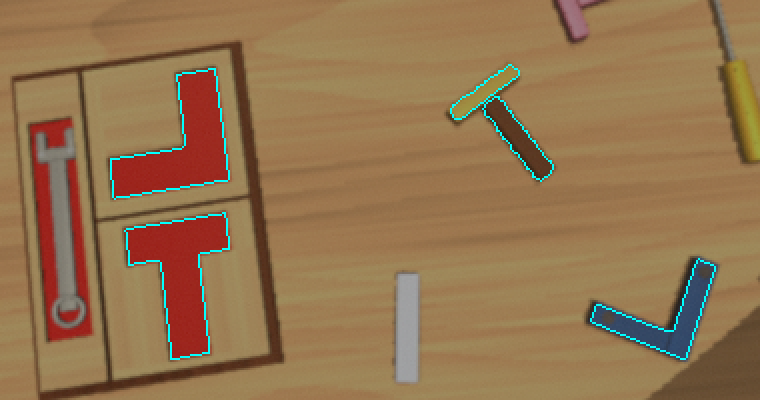

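View pics/scene_m.png

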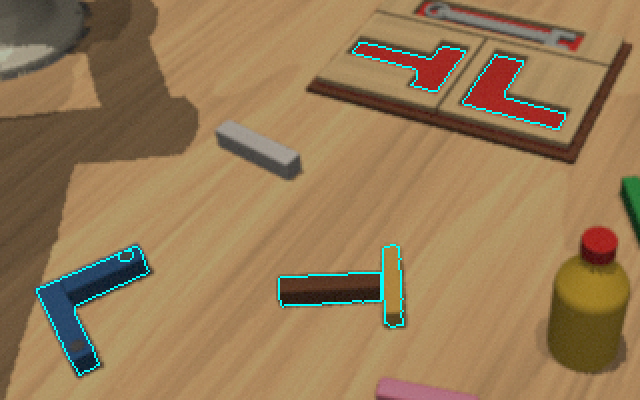

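```bash
cat >> h.py <<'E'
from scipy.spatial.transform import Rotation as Ro
def go(x,y,z,handle_deg):
    s=bot.read_state();R=Ro.from_quat(s["orientation"]).as_matrix()
    d=R.T@(np.array([x,y,z])-s["ee_pos"])*1000
    a=np.degrees(np.arctan2(R[1,0],R[0,0])); t=(handle_deg+90-a+90)%180-90
    print("t",round(s["time"],2),"pos",s["ee_pos"].round(4),"F",s["force"].round(1),"w",round(s["grip_width"]*87,1),"shift",d.round(1),"turn",round(-np.radians(t),3),"tilt",R[:,2].round(3))
def off(p,a,dx,dy=0):
    a=np.radians(a);return p[0]+dx*np.cos(a)-dy*np.sin(a),p[1]+dx*np.sin(a)+dy*np.cos(a)
HAM=((.6050,-.1705),31.3);TH=((.486,.158),3.4);SQ=((.4297,-.3207),-27.5);LH=((.650,.130),3.4)
E
python3 - <<'E'
from h import *
p=off(*HAM,.016);print(p);go(*p,.10,31.3)
E
```

```text
(np.float64(0.6186713412821249), np.float64(-0.16218769420992787))
t 0.1 pos [ 0.2373 -0.5776  0.2216] F [-0.2 -0.8 -0.1] w 86.9 shift [239.2 510.6 122. ] turn -0.157 tilt [-0.001  0.002 -1.   ]
```

Request:
move_arm:
  motion:
    - [1,15,30,0,-0.02]
    - [1,35,75,0,-0.03]
    - [1,55,120,0,-0.05]
    - [1,75,160,10,-0.06]
    - [1,95,205,20,-0.08]
    - [1,115,245,30,-0.1]
    - [1,135,290,40,-0.11]
    - [1,155,330,50,-0.13]
    - [1,175,375,60,-0.14]
    - [1,195,416,70,-0.157]
  grip_force: 50

```text
time: 1.1
ee_pos: [0.549, -0.2373, 0.1512]
orientation: [0.49, 0.872, 0.001, -0.001]
force: [0.6, -0.7, 0.1]
grip_width: 0.999
```

Run:
```python
from h import *
p=off(*HAM,.016);go(*p,.06,31.3)
```

```text
t 1.1 pos [ 0.549  -0.2373  0.1512] F [ 0.6 -0.7  0.1] w 86.9 shift [27.7 98.6 91.3] turn 0.001 tilt [-0.001  0.002 -1.   ]
```

Request:
move_arm:
  motion:
    - [1,7,25,12,0]
    - [1,14,50,25,0]
    - [1,21,75,40,0]
    - [1,28,98,55,0]
    - [1,28,98,75,0]
    - [1,28,98,91,0]
    - [1,28,98,91,0]
    - [1,28,98,91,0]
    - [1,28,98,91,0]
    - [1,28,98,91,0]

```text
time: 2.1
ee_pos: [0.6186, -0.1624, 0.0615]
orientation: [0.49, 0.872, 0.001, -0.0]
force: [-0.7, 0.7, 0.1]
grip_width: 1.001
```

Run:
```python
from h import *
p=off(*HAM,.016);go(*p,.011,31.3)
for n in("top","scene"):
    q,d=bot.grab_frame(n); cv2.imwrite(f"pics/{n}1.png",q)
    u,v=proj(n,[[*p,.02]])[0].astype(int); cv2.imwrite(f"pics/{n}1z.png",cv2.resize(q[max(0,v-90):v+90,max(0,u-110):u+110],None,fx=3,fy=3))
```

```text
t 2.1 pos [ 0.6186 -0.1624  0.0615] F [-0.7  0.7  0.1] w 87.1 shift [ 0.1  0.1 50.5] turn 0.001 tilt [ 0.001  0.002 -1.   ]
```

View pics/scene1z.png

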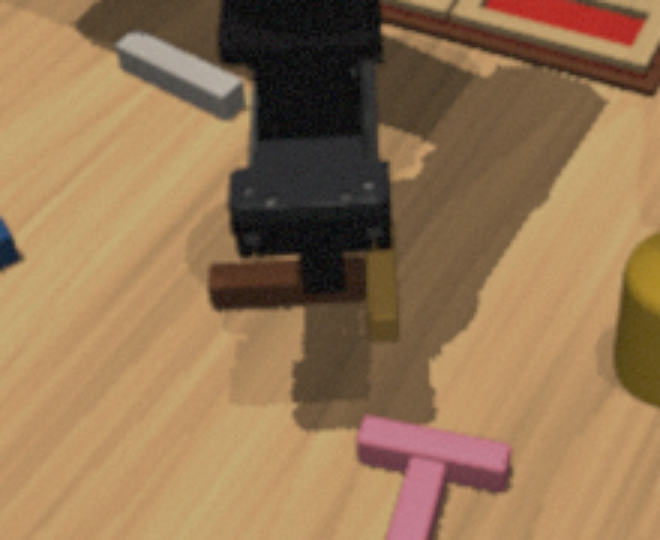

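View pics/top1z.png

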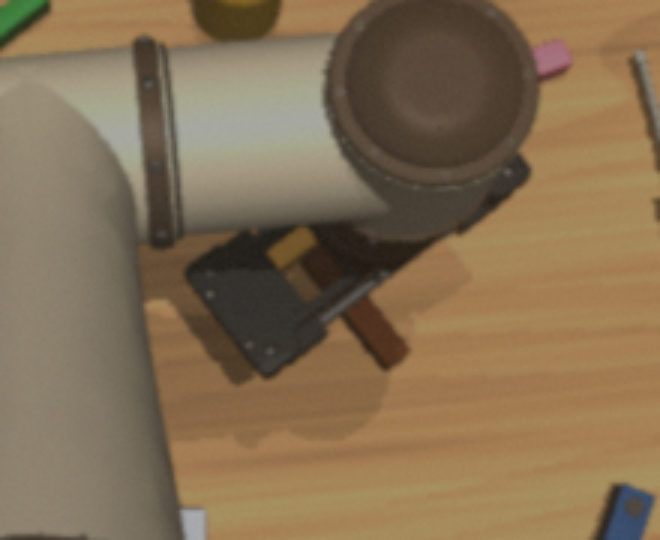

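The gripper is square to the handle, just short of the brass head (zoom px 380,290). I'll lower and close.

Request:
move_arm:
  motion:
    - [1,0,0,15,0]
    - [1,0,0,30,0]
    - [1,0,0,42,0]
    - [1,0,0,50.5,0]
    - [1,0,0,50.5,0]
    - [0,0,0,50.5,0]
    - [0,0,0,50.5,0]
    - [0,0,0,50.5,0]
    - [0,0,0,50.5,0]
    - [0,0,0,50.5,0]
  grip_force: 50

```text
time: 3.2
ee_pos: [0.6186, -0.1623, 0.0111]
orientation: [0.49, 0.872, 0.001, -0.0]
force: [-0.1, 0.0, 0.3]
grip_width: 0.633
```

Run:
```python
from h import *
p=off(*HAM,.016);go(*p,.011,31.3)
```

```text
t 3.2 pos [ 0.6186 -0.1623  0.0111] F [-0.1  0.   0.3] w 55.0 shift [0.  0.1 0.1] turn 0.001 tilt [ 0.001  0.002 -1.   ]
```

Still closing.

Request:
move_arm:
  motion:
    - [0,0,0,0,0]
    - [0,0,0,0,0]
    - [0,0,0,0,0]
    - [0,0,0,0,0]
    - [0,0,0,0,0]
    - [0,0,0,0,0]
    - [0,0,0,0,0]
    - [0,0,0,0,0]
    - [0,0,0,0,0]
    - [0,0,0,0,0]

```text
time: 4.2
ee_pos: [0.6185, -0.1623, 0.011]
orientation: [0.49, 0.872, 0.001, -0.0]
force: [-0.6, -0.5, -0.7]
grip_width: 0.227
```

Request:
move_arm:
  motion:
    - [0,0,0,-5,0]
    - [0,0,0,-15,0]
    - [0,0,0,-30,0]
    - [0,0,0,-45,0]
    - [0,0,0,-60,0]
    - [0,0,0,-75,0]
    - [0,0,0,-85,0]
    - [0,0,0,-90,0]
    - [0,0,0,-90,0]
    - [0,0,0,-90,0]

```text
time: 5.2
ee_pos: [0.618, -0.1623, 0.1005]
orientation: [0.49, 0.872, 0.001, -0.001]
force: [-1.3, 0.5, -2.5]
grip_width: 0.223
```

Run:
```python
from h import *
p=off(*TH,.016);go(*p,.10,3.4)
for n in("top","scene"):
    q,d=bot.grab_frame(n); cv2.imwrite(f"pics/{n}2.png",q)
```

```text
t 5.2 pos [ 0.618  -0.1623  0.1005] F [-1.3  0.5 -2.5] w 19.4 shift [334.7  68.1   1.3] turn 0.488 tilt [-0.     0.002 -1.   ]
```

View pics/scene2.png

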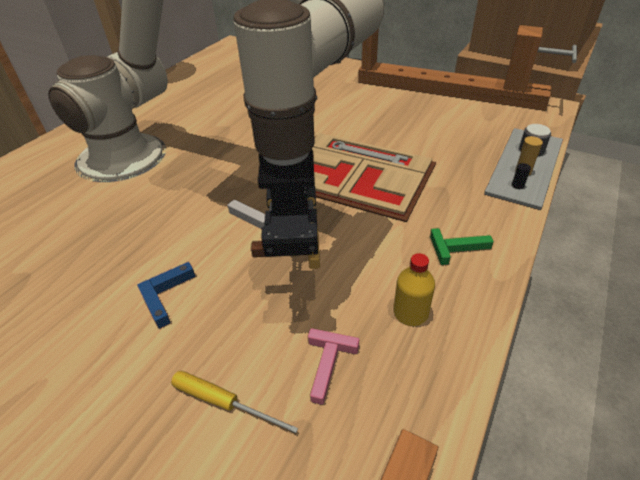

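The hammer is held (handle end at px (257,248), head at (315,260)). Next I carry it to the T cut-out.

Request:
move_arm:
  motion:
    - [0,15,3,0,0.03]
    - [0,45,9,0,0.09]
    - [0,85,17,0,0.15]
    - [0,125,25,0,0.21]
    - [0,165,34,0,0.27]
    - [0,205,42,0,0.33]
    - [0,245,50,0,0.39]
    - [0,285,58,0,0.44]
    - [0,315,64,0,0.475]
    - [0,335,68,0,0.488]

```text
time: 6.3
ee_pos: [0.5006, 0.161, 0.1005]
orientation: [0.685, 0.728, 0.0, -0.001]
force: [0.4, 0.3, -3.3]
grip_width: 0.226
```

Run:
```python
from h import *
p=off(*TH,.016);go(*p,.045,3.4)
for n in("top","scene"):
    q,d=bot.grab_frame(n); cv2.imwrite(f"pics/{n}3.png",q)
q=cv2.imread("pics/scene3.png");cv2.imwrite("pics/scene3z.png",cv2.resize(q[80:260,220:460],None,fx=3,fy=3))
q=cv2.imread("pics/top3.png");cv2.imwrite("pics/top3z.png",cv2.resize(q[220:400,100:340],None,fx=3,fy=3))
```

```text
t 6.3 pos [0.5006 0.161  0.1005] F [ 0.4  0.3 -3.3] w 19.7 shift [-2.2  1.3 55.5] turn 0.001 tilt [-0.002  0.002 -1.   ]
```

View pics/scene3z.png

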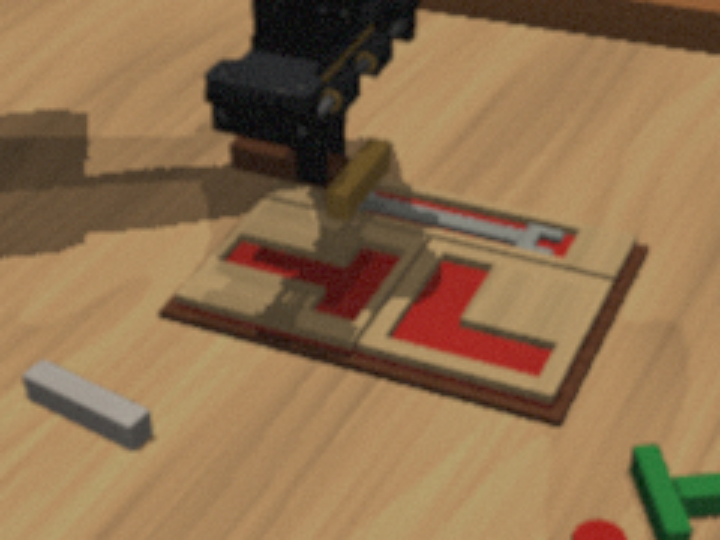

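View pics/top3z.png

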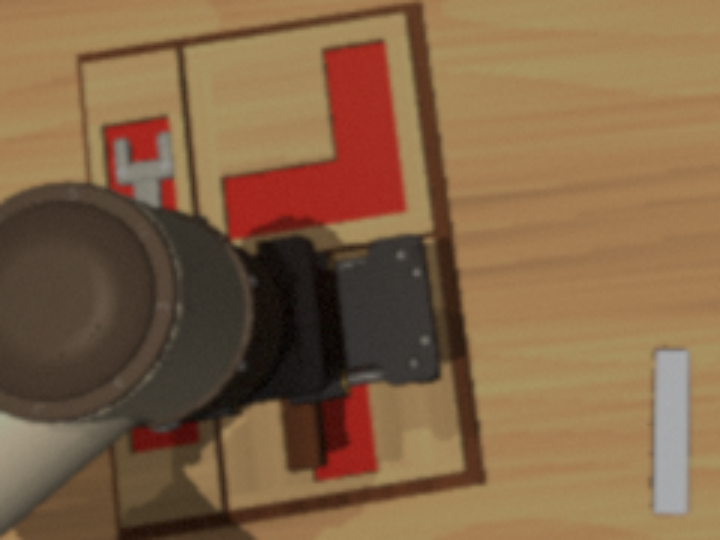

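Request:
move_arm:
  motion:
    - [0,-1,0.5,10,0]
    - [0,-2,1,20,0]
    - [0,-2,1,30,0]
    - [0,-2,1,40,0]
    - [0,-2,1,50,0]
    - [0,-2,1.3,57,0]
    - [0,-2,1.3,60,0]
    - [0,-2.2,1.3,60,0]
    - [0,-2.2,1.3,60,0]
    - [0,-2.2,1.3,60,0]

```text
time: 7.4
ee_pos: [0.5026, 0.1595, 0.0411]
orientation: [0.685, 0.729, 0.001, -0.001]
force: [-0.6, -0.2, -2.3]
grip_width: 0.225
```

Run:
```python
from h import *
p=off(*TH,.016);go(*p,.021,3.4)
for n in("top","scene"):
    q,d=bot.grab_frame(n); cv2.imwrite(f"pics/{n}4.png",q); np.save(f"pics/{n}4.npy",d)
q=cv2.imread("pics/scene4.png");d=np.load("pics/scene4.npy");cv2.imwrite("pics/scene4z.png",cv2.resize(q[100:240,250:430],None,fx=4,fy=4))
m=comp(cv2.inRange(hsv(q),(19,135,40),(32,255,255)),(300,120,70,80));c=pts(m);print(len(c),c.min(0),c.max(0))
P=dep("scene",c,d);print("brass z",np.percentile(P[:,2],[3,25,50,75,97]).round(4),"mean",P.mean(0).round(4),rect(P[:,:2]))
m=comp(mask(q,"wood"),(285,120,55,50));c=pts(m);print(len(c),c.min(0),c.max(0))
P=dep("scene",c,d);print("wood",np.percentile(P,[3,50,97],axis=0).round(4))
q=cv2.imread("pics/top4.png");cv2.imwrite("pics/top4z.png",cv2.resize(q[220:400,100:340],None,fx=3,fy=3))
```

```text
t 7.4 pos [0.5026 0.1595 0.0411] F [-0.6 -0.2 -2.3] w 19.6 shift [-0.6 -0.7 20.1] turn 0.004 tilt [-0.     0.003 -1.   ]
259 [330 152] [349 176]
brass z [0.0346 0.0441 0.0524 0.0545 0.0562] mean [0.5352 0.1492 0.0513] (array([ 0.70871051, -0.2046087 ]), array([ 42.44445801, 878.47747803]), 26.044553756713867)
506 [285 135] [335 169]
wood [[ 3.300e-01  7.200e-02 -4.000e-04]
 [ 4.598e-01  1.526e-01  3.450e-02]
 [ 5.189e-01  2.522e-01  1.152e-01]]
```

View pics/scene4z.png

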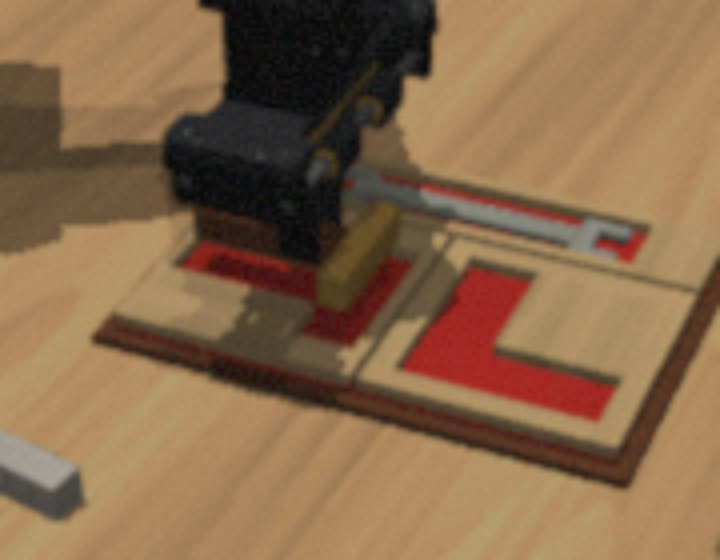

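View pics/top4z.png

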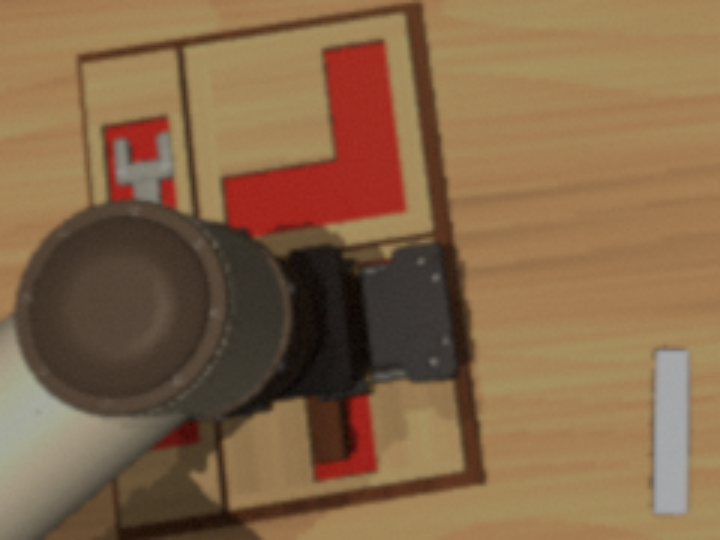

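Run:
```python
from h import *
q=cv2.imread("pics/scene4.png");c=TH[0];zt=.054
I=cv2.resize(q[100:240,250:430],None,fx=4,fy=4)
def dr(I,n,ou,ov,s):
  poly=[(-55,-10),(37,-10),(37,-40),(55,-40),(55,40),(37,40),(37,10),(-55,10)]
  P=[[*off(c,3.4,x/1000,y/1000),zt if abs(x)>54 or 1 else 0] for x,y in poly]
  u=(proj(n,P)-[ou,ov])*s; cv2.polylines(I,[u.astype(int)],True,(255,255,0),1)
dr(I,"scene",250,100,4);cv2.imwrite("pics/s4p.png",I)
q=cv2.imread("pics/top4.png");I=cv2.resize(q[220:400,100:340],None,fx=3,fy=3);dr(I,"top",100,220,3);cv2.imwrite("pics/t4p.png",I)
```

```text
(no output)
```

View pics/s4p.png

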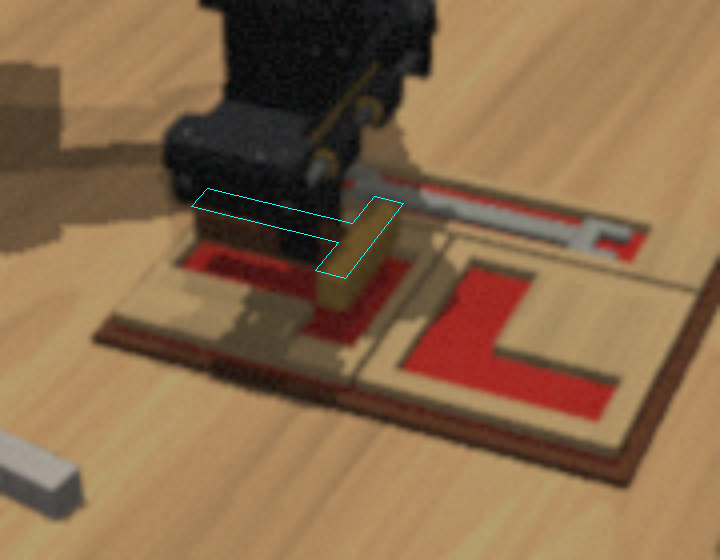

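View pics/t4p.png

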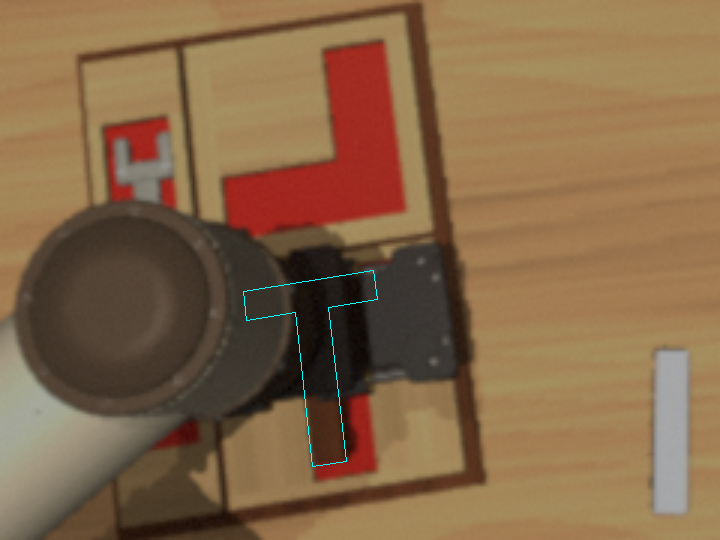

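The outline of the wanted pose fits the held hammer in both views. I'll lower it and release.

Request:
move_arm:
  motion:
    - [0,-0.6,-0.7,5,0]
    - [0,-0.6,-0.7,10,0]
    - [0,-0.6,-0.7,15,0]
    - [0,-0.6,-0.7,18,0]
    - [0,-0.6,-0.7,19.5,0]
    - [0,-0.6,-0.7,19.5,0]
    - [0,-0.6,-0.7,19.5,0]
    - [0.3,-0.6,-0.7,19.5,0]
    - [0.5,-0.6,-0.7,19.5,0]
    - [0.7,-0.6,-0.7,19.5,0]

```text
time: 8.5
ee_pos: [0.5024, 0.1592, 0.0221]
orientation: [0.684, 0.729, 0.002, -0.001]
force: [0.4, 0.3, 0.5]
grip_width: 0.399
```

Run:
```python
from h import *
go(*off(*TH,.016),.10,3.4)
```

```text
t 8.5 pos [0.5024 0.1592 0.0221] F [0.4 0.3 0.5] w 34.8 shift [  0.   -0.4 -77.9] turn 0.004 tilt [ 0.001  0.003 -1.   ]
```

Open at 35 mm and clear of the 20 mm handle; I'll open a little more, then rise.

Request:
move_arm:
  motion:
    - [1,0,0,0,0]
    - [1,0,0,0,0]
    - [1,0,0,-10,0]
    - [1,0,0,-25,0]
    - [1,0,0,-45,0]
    - [1,0,0,-70,0]
    - [1,0,0,-100,0]
    - [1,0,0,-130,0]
    - [1,0,0,-150,0]
    - [1,0,0,-150,0]

```text
time: 9.5
ee_pos: [0.5041, 0.1596, 0.1762]
orientation: [0.684, 0.729, 0.005, 0.0]
force: [-0.5, 0.6, 0.1]
grip_width: 1.002
```

Run:
```python
from h import *
go(*off(*SQ,-.010),.15,SQ[1])
```

```text
t 9.5 pos [0.5041 0.1596 0.1762] F [-0.5  0.6  0.1] w 87.2 shift [-469.6 -113.6   22.1] turn 0.544 tilt [ 0.008  0.007 -1.   ]
```

Request:
move_arm:
  motion:
    - [1,-25,-6,0,0.03]
    - [1,-70,-17,0,0.09]
    - [1,-115,-28,0,0.15]
    - [1,-160,-39,0,0.21]
    - [1,-205,-50,0,0.28]
    - [1,-250,-61,0,0.35]
    - [1,-295,-72,0,0.42]
    - [1,-340,-83,0,0.48]
    - [1,-385,-94,0,0.52]
    - [1,-425,-103,0,0.544]

```text
time: 10.5
ee_pos: [0.4271, -0.2728, 0.1719]
orientation: [0.855, 0.518, 0.005, -0.001]
force: [1.2, -0.0, 0.6]
grip_width: 1.0
```

Run:
```python
from h import *
go(*off(*SQ,-.010),.06,SQ[1])
q,d=bot.grab_frame("scene"); cv2.imwrite("pics/scene5.png",q)
I=cv2.resize(q[110:260,250:450],None,fx=4,fy=4)
poly=[(-55,-10),(37,-10),(37,-40),(55,-40),(55,40),(37,40),(37,10),(-55,10)]
u=(proj("scene",[[*off(*TH,x/1000,y/1000),.034] for x,y in poly])-[250,110])*4
cv2.polylines(I,[u.astype(int)],True,(255,255,0),1);cv2.imwrite("pics/s5p.png",I)
```

```text
t 10.5 pos [ 0.4271 -0.2728  0.1719] F [ 1.2 -0.   0.6] w 87.0 shift [-42.4  14.2 111.5] turn -0.002 tilt [ 0.007  0.008 -1.   ]
```

View pics/s5p.png

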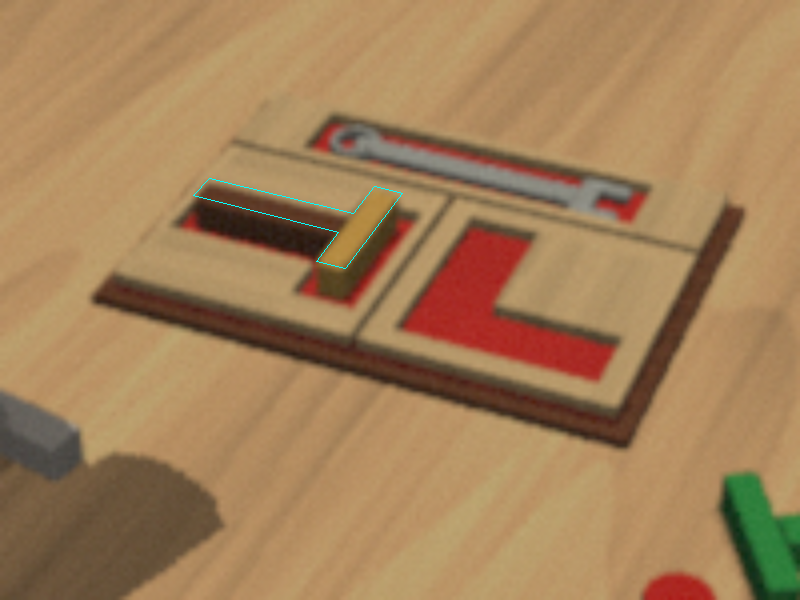

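The hammer is seated flat in the T cut-out, centred on the drawn outline with red showing all round. The square is next.

Request:
move_arm:
  motion:
    - [1,-15,5,15,0]
    - [1,-30,10,35,0]
    - [1,-42,14,55,0]
    - [1,-42.4,14.2,75,0]
    - [1,-42.4,14.2,95,0]
    - [1,-42.4,14.2,108,0]
    - [1,-42.4,14.2,111,0]
    - [1,-42.4,14.2,111,0]
    - [1,-42.4,14.2,111,0]
    - [1,-42.4,14.2,111,0]

```text
time: 11.55
ee_pos: [0.4206, -0.3205, 0.0613]
orientation: [0.856, 0.516, 0.005, -0.0]
force: [0.0, 0.6, -0.1]
grip_width: 0.999
```

Run:
```python
from h import *
go(*off(*SQ,-.010),.011,SQ[1])
poly=[(-60,-11),(36,-11),(36,11),(-38,11),(-38,85),(-60,85)]
for n in("top","scene"):
    q,d=bot.grab_frame(n)
    uu=proj(n,[[*off(*SQ,x/1000,y/1000),.024] for x,y in poly]);o=(uu.mean(0)-[90,70]).astype(int).clip(0)
    I=cv2.resize(q[o[1]:o[1]+140,o[0]:o[0]+180],None,fx=4,fy=4)
    cv2.polylines(I,[((uu-o)*4).astype(int)],True,(255,255,0),1);cv2.imwrite(f"pics/{n}6p.png",I)
```

```text
t 11.55 pos [ 0.4206 -0.3205  0.0613] F [ 0.   0.6 -0.1] w 86.9 shift [ 3.6 -2.  50.3] turn -0.006 tilt [ 0.008  0.005 -1.   ]
```

View pics/scene6p.png

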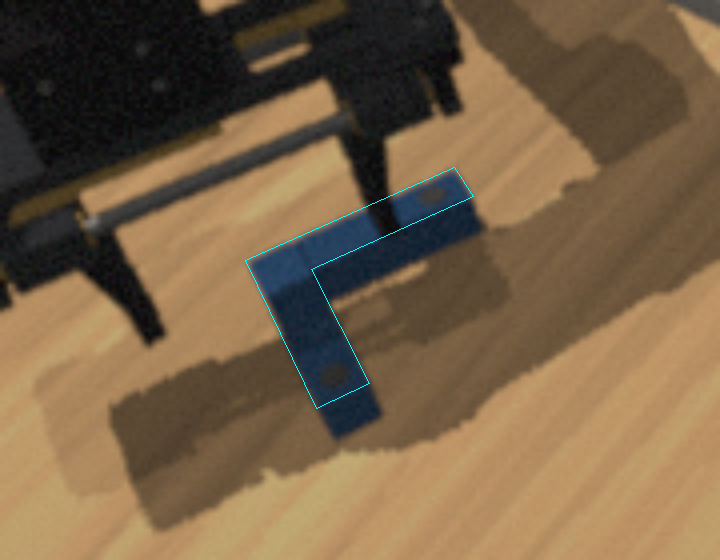

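View pics/top6p.png

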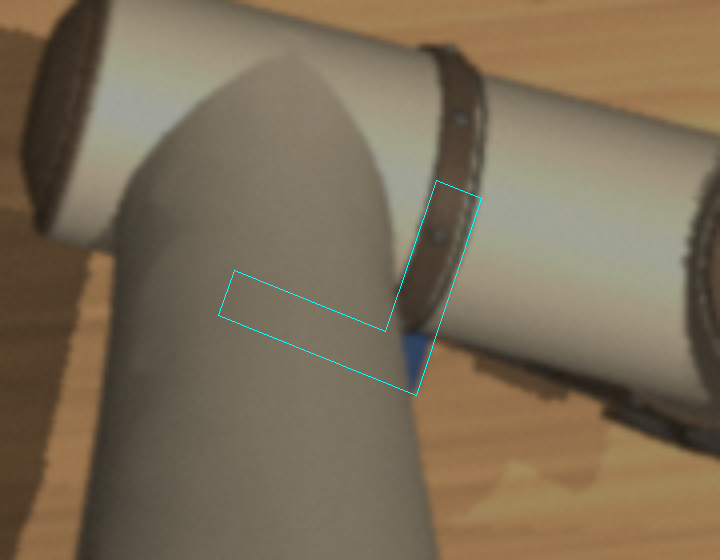

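The outline matches the square in the scene view. The jaws straddle the x-leg, which is the one running down to zoom px (345,410). I'll lower and close.

Request:
move_arm:
  motion:
    - [1,3.6,-2,12,-0.006]
    - [1,3.6,-2,26,-0.006]
    - [1,3.6,-2,40,-0.006]
    - [1,3.6,-2,50,-0.006]
    - [1,3.6,-2,50,-0.006]
    - [0,3.6,-2,50,-0.006]
    - [0,3.6,-2,50,-0.006]
    - [0,3.6,-2,50,-0.006]
    - [0,3.6,-2,50,-0.006]
    - [0,3.6,-2,50,-0.006]
  grip_force: 50

```text
time: 12.65
ee_pos: [0.4209, -0.3161, 0.0115]
orientation: [0.855, 0.519, 0.005, -0.0]
force: [-0.4, -0.0, 0.7]
grip_width: 0.634
```

Request:
move_arm:
  motion:
    - [0,0,0,0,0]
    - [0,0,0,0,0]
    - [0,0,0,0,0]
    - [0,0,0,0,0]
    - [0,0,0,0,0]
    - [0,0,0,0,0]
    - [0,0,0,0,0]
    - [0,0,0,0,0]
    - [0,0,0,0,0]
    - [0,0,0,0,0]

```text
time: 13.65
ee_pos: [0.4209, -0.316, 0.0115]
orientation: [0.855, 0.519, 0.005, -0.0]
force: [0.8, 1.6, 0.3]
grip_width: 0.243
```

Run:
```python
from h import *
go(*off(*SQ,-.010),.011,SQ[1])
```

```text
t 13.65 pos [ 0.4209 -0.316   0.0115] F [0.8 1.6 0.3] w 21.2 shift [-0.1 -0.1  0.5] turn -0.0 tilt [ 0.009  0.005 -1.   ]
```

Request:
move_arm:
  motion:
    - [0,0,0,-5,0]
    - [0,0,0,-15,0]
    - [0,0,0,-30,0]
    - [0,0,0,-45,0]
    - [0,0,0,-60,0]
    - [0,0,0,-75,0]
    - [0,0,0,-85,0]
    - [0,0,0,-90,0]
    - [0,0,0,-90,0]
    - [0,0,0,-90,0]

```text
time: 14.65
ee_pos: [0.4197, -0.3163, 0.101]
orientation: [0.855, 0.519, 0.005, -0.001]
force: [0.2, -0.5, -2.4]
grip_width: 0.25
```

Run:
```python
from h import *
go(*off(*LH,-.010),.10,LH[1])
```

```text
t 14.65 pos [ 0.4197 -0.3163  0.101 ] F [ 0.2 -0.5 -2.4] w 21.7 shift [497.  -10.6   5.4] turn -0.54 tilt [ 0.008  0.006 -1.   ]
```

Request:
move_arm:
  motion:
    - [0,15,0,0,-0.03]
    - [0,50,-1,0,-0.08]
    - [0,92,-2,1,-0.14]
    - [0,135,-3,1,-0.2]
    - [0,178,-4,2,-0.26]
    - [0,220,-5,2,-0.32]
    - [0,263,-6,3,-0.38]
    - [0,306,-6,3,-0.44]
    - [0,345,-7,4,-0.5]
    - [0,380,-8,4,-0.54]

```text
time: 15.65
ee_pos: [0.5883, 0.0271, 0.0993]
orientation: [0.684, 0.729, 0.004, 0.0]
force: [0.3, -0.7, -3.0]
grip_width: 0.249
```

Run:
```python
from h import *
go(*off(*LH,-.010),.07,LH[1])
```

```text
t 15.65 pos [0.5883 0.0271 0.0993] F [ 0.3 -0.7 -3. ] w 21.6 shift [98.6 57.9 30.2] turn 0.004 tilt [ 0.006  0.006 -1.   ]
```

Request:
move_arm:
  motion:
    - [0,30,18,0,0]
    - [0,60,35,0,0]
    - [0,82,48,0,0.003]
    - [0,95,56,5,0.003]
    - [0,98.6,58,15,0.003]
    - [0,98.6,58,30,0.003]
    - [0,98.6,58,45,0.003]
    - [0,98.6,58,55,0.003]
    - [0,98.6,58,60,0.003]
    - [0,98.6,58,60,0.003]

```text
time: 16.65
ee_pos: [0.6397, 0.1288, 0.0391]
orientation: [0.686, 0.728, 0.003, -0.0]
force: [-0.1, 0.0, -2.0]
grip_width: 0.246
```

Run:
```python
from h import *
go(*off(*LH,-.010),.0215,LH[1]); zt=bot.read_state()["ee_pos"][2]+.013
poly=[(-60,-11),(36,-11),(36,11),(-38,11),(-38,85),(-60,85)]
for n in("top","scene"):
    q,d=bot.grab_frame(n)
    uu=proj(n,[[*off(*LH,x/1000,y/1000),zt] for x,y in poly]);o=(uu.mean(0)-[90,70]).astype(int).clip(0)
    I=cv2.resize(q[o[1]:o[1]+140,o[0]:o[0]+180],None,fx=4,fy=4)
    cv2.polylines(I,[((uu-o)*4).astype(int)],True,(255,255,0),1);cv2.imwrite(f"pics/{n}7p.png",I)
    c=pts(comp(cv2.inRange(hsv(q),(98,80,25),(128,255,255)),(*o,180,140)));P=dep(n,c,d);print(n,len(c),np.percentile(P[:,2],[5,50,95]).round(4),zt)
    s=P[:,2]>.03; A=np.c_[P[s,:2],np.ones(s.sum())]; 
    if n=="scene": t=P[P[:,2]>zt-.012];
```

```text
t 16.65 pos [0.6397 0.1288 0.0391] F [-0.1  0.  -2. ] w 21.4 shift [ 0.5  0.3 17.6] turn 0.001 tilt [ 0.004  0.005 -1.   ]
top 585 [0.0481 0.0514 0.0545] 0.05211652059821495
scene 366 [0.0319 0.0441 0.0544] 0.05211652059821495
```

View pics/scene7p.png

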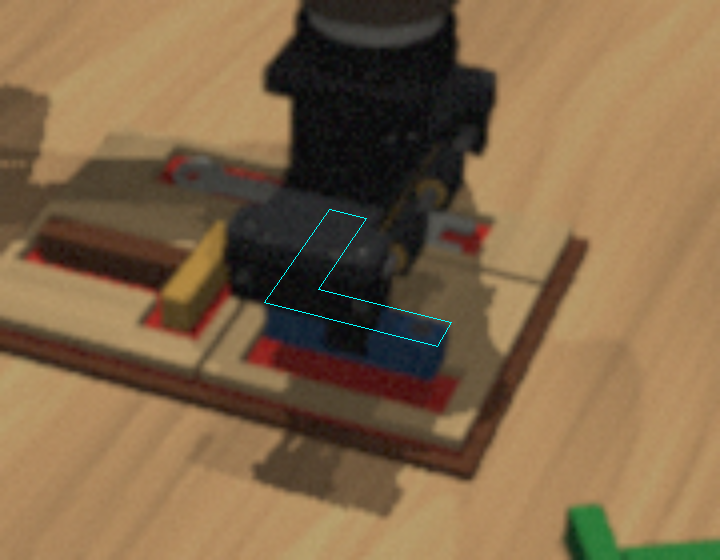

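View pics/top7p.png

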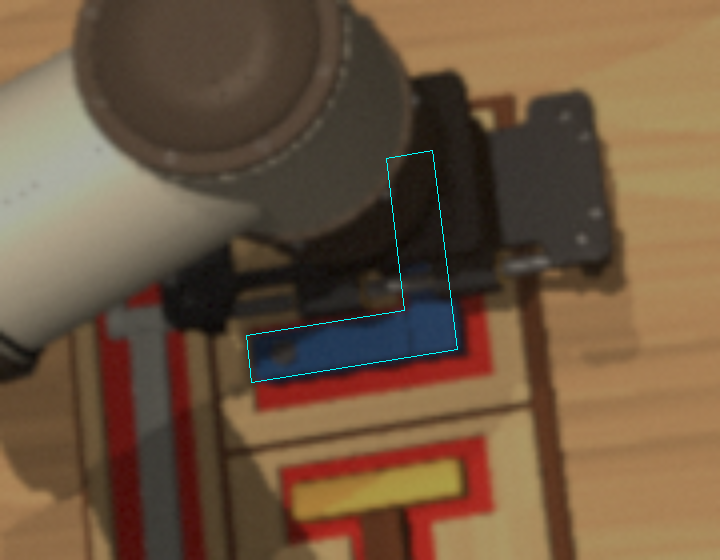

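The held square fits the wanted outline to within 1–2 mm in both views. I'll lower it and release.

Request:
move_arm:
  motion:
    - [0,0.5,0.3,4,0]
    - [0,0.5,0.3,8,0]
    - [0,0.5,0.3,12,0]
    - [0,0.5,0.3,15,0]
    - [0,0.5,0.3,17,0]
    - [0,0.5,0.3,17,0]
    - [0,0.5,0.3,17,0]
    - [0.3,0.5,0.3,17,0]
    - [0.5,0.5,0.3,17,0]
    - [0.7,0.5,0.3,17,0]

```text
time: 17.75
ee_pos: [0.6416, 0.1302, 0.0244]
orientation: [0.685, 0.728, 0.005, 0.001]
force: [-0.2, 0.1, 0.5]
grip_width: 0.402
```

Request:
move_arm:
  motion:
    - [0.9,0,0,0,0]
    - [0.9,0,0,0,0]
    - [0.9,0,0,-10,0]
    - [0.9,0,0,-25,0]
    - [0.9,0,0,-45,0]
    - [0.9,0,0,-70,0]
    - [0.9,0,0,-100,0]
    - [0.9,0,0,-130,0]
    - [0.9,0,0,-150,0]
    - [0.9,0,0,-150,0]

```text
time: 18.75
ee_pos: [0.6426, 0.1299, 0.1803]
orientation: [0.685, 0.728, 0.009, 0.003]
force: [0.4, 0.1, 0.3]
grip_width: 0.905
```

Request:
move_arm:
  motion:
    - [0.9,-20,0,0,0]
    - [0.9,-55,0,0,0]
    - [0.9,-90,0,0,0]
    - [0.9,-130,0,0,0]
    - [0.9,-170,0,0,0]
    - [0.9,-210,0,0,0]
    - [0.9,-240,0,0,0]
    - [0.9,-255,0,0,0]
    - [0.9,-260,0,0,0]
    - [0.9,-260,0,0,0]

```text
time: 19.75
ee_pos: [0.6583, -0.1299, 0.1777]
orientation: [0.685, 0.728, 0.009, 0.003]
force: [-0.3, 0.2, -0.8]
grip_width: 0.899
```

Run:
```python
from h import *
go(.6,0,.2,0)
for n in("top","scene"):
    q,d=bot.grab_frame(n); cv2.imwrite(f"pics/{n}8.png",q)
    o=(120,210) if n=="top" else (260,110)
    cv2.imwrite(f"pics/{n}8z.png",cv2.resize(q[o[1]:o[1]+195,o[0]:o[0]+195],None,fx=3,fy=3))
    b=(165,220,80,90) if n=="top" else (335,140,90,80)
    c=pts(comp(cv2.inRange(hsv(q),(98,80,25),(128,255,255)),b));P=dep(n,c,d);print(n,len(c),np.percentile(P[:,2],[5,25,50,75,95]).round(4),rect(ray(n,c,.022)[:,:2]))
```

```text
t 19.75 pos [ 0.6583 -0.1299  0.1777] F [-0.3  0.2 -0.8] w 78.2 shift [133.4 -49.9 -22. ] turn 0.061 tilt [ 0.017  0.01  -1.   ]
top 105 [0.0311 0.0332 0.0343 0.0351 0.0373] (array([0.60117969, 0.20351808]), array([23.04611778, 21.24558067]), 87.26929473876953)
scene 780 [0.0161 0.0248 0.0332 0.0347 0.0361] (array([0.6329364 , 0.16871841]), array([102.65850067, 118.30847168]), 3.3924102783203125)
```

View pics/scene8z.png

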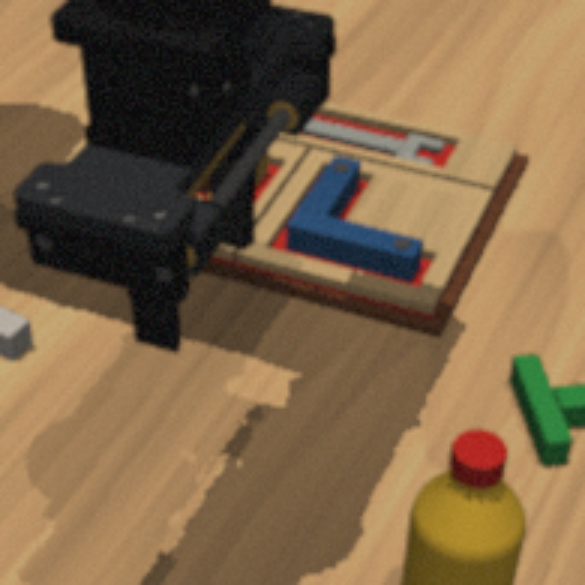

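View pics/top8z.png

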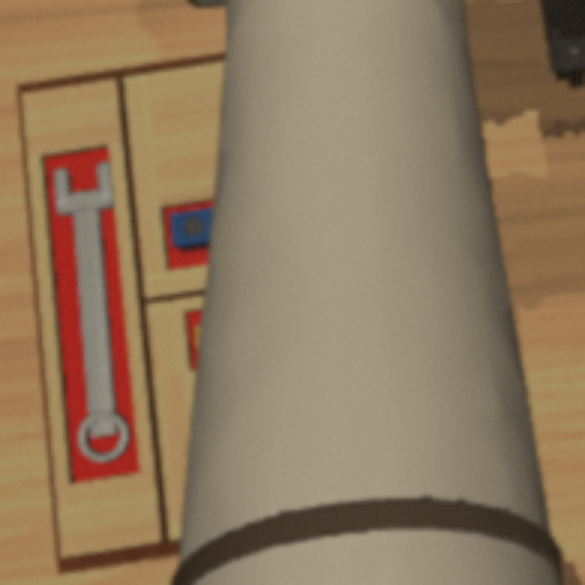

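The square looks seated: its top is at about 34 mm, as expected, though the arm hides it from above. I'll clear the arm for a full view.

Request:
move_arm:
  motion:
    - [0.9,-20,-10,-5,0]
    - [0.9,-60,-25,-10,0]
    - [0.9,-100,-40,-15,0]
    - [0.9,-140,-60,-20,0]
    - [0.9,-180,-80,-20,0]
    - [0.9,-220,-95,-20,0]
    - [0.9,-255,-110,-20,0]
    - [0.9,-280,-120,-20,0]
    - [0.9,-280,-120,-20,0]
    - [0.9,-280,-120,-20,0]

```text
time: 20.85
ee_pos: [0.5563, -0.4149, 0.1933]
orientation: [0.684, 0.729, 0.01, 0.003]
force: [-0.1, -0.1, -0.1]
grip_width: 0.902
```

Run:
```python
from h import *
go(.6,0,.2,0)
for n in("top","scene"):
    q,d=bot.grab_frame(n)
    o=(120,210) if n=="top" else (260,110)
    cv2.imwrite(f"pics/{n}9z.png",cv2.resize(q[o[1]:o[1]+195,o[0]:o[0]+195],None,fx=3,fy=3))
    b=(165,220,80,90) if n=="top" else (335,140,90,80)
    c=pts(comp(cv2.inRange(hsv(q),(98,80,25),(128,255,255)),b));P=dep(n,c,d);print(n,len(c),np.percentile(P[:,2],[5,50,95]).round(4),rect(ray(n,c,.022)[:,:2]))
    if n=="top":
      for k,b in (("brass",(175,300,70,40)),("wood",(195,315,35,60))):
        c=pts(comp(mask(q,k),b));P=dep(n,c,d);print(k,len(c),np.percentile(P[:,2],[5,50,95]).round(4),rect(ray(n,c,.022)[:,:2]))
```

```text
t 20.85 pos [ 0.5563 -0.4149  0.1933] F [-0.1 -0.1 -0.1] w 78.5 shift [411.4  69.8  -1.8] turn 0.063 tilt [ 0.017  0.01  -1.   ]
top 889 [0.0308 0.034  0.0372] (array([0.63995868, 0.16830707]), array([95.70753479, 95.5146637 ]), 3.3997530937194824)
brass 333 [0.0315 0.0342 0.037 ] (array([0.53301532, 0.16246223]), array([15.23487568, 78.28194427]), 3.665135383605957)
wood 618 [0.0171 0.0326 0.036 ] (array([0.47830219, 0.16050165]), array([92.06795502, 30.28782845]), 1.4566149711608887)
scene 782 [0.0161 0.0331 0.0361] (array([0.63287927, 0.16893463]), array([101.33973694, 118.90252686]), 4.138028144836426)
```

View pics/top9z.png

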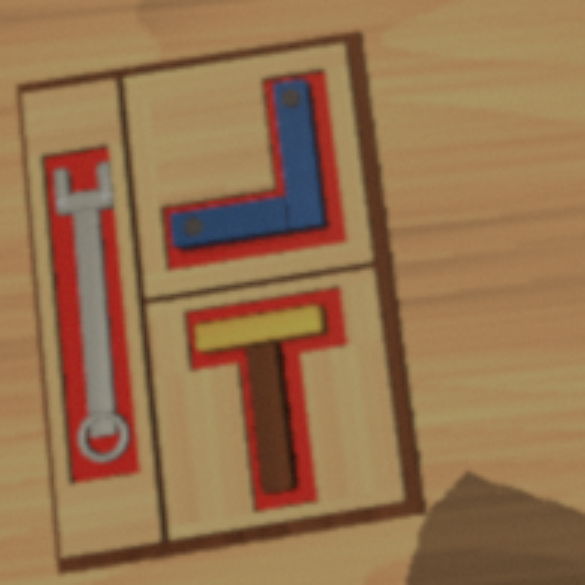

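View pics/scene9z.png

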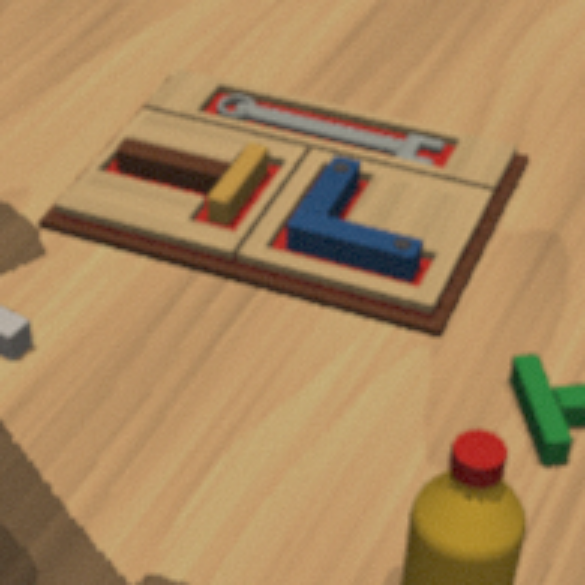

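Both parts lie flat in their own cut-outs, the square at zoom px (250,180) and the hammer at (265,400). Their tops are at 34 mm and red shows around each. I'm handing the job in.

```bash
python3 -c "
from h import *
print(bot.close_job())"
```

```text
the job is handed in; nothing more can be done
None
```

The brass-headed hammer and then the blue corner square are now in their own cut-outs in the shadow tray. I released both, moved the arm clear and handed the job in at about 21 s of the 53 s allowed.

- **Seating:** in the last pictures from both cameras, both parts lie flat with red floor showing around them. Their tops measure about 34 mm above the bench, which is the 10 mm floor plus the 24 mm part.
- **Position:** in the top view the square's centre is about 3 mm and the hammer's head about 5 mm from the middle of its cut-out, inside the 10 mm of room. Both are within 1° of the cut-outs' angle.
- **Checks that disagreed:** the two cameras differed by 3–6 mm in x on the first measurements, so I used a mean of the two. In the last check the handle's colour mask came out too wide (30 mm instead of 20), so I ignored its angle and relied on the head and the pictures.
- **Everything else:** I did not grip or move anything else, and the force readings between moves stayed at about 3 N or less.

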